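# Set the aperture wheel of a calibration source and close its clamp

### The arm

A 6-joint arm with a two-finger parallel gripper is mounted at the origin on the work surface. World frame = base frame: x ahead of the robot, y to its left, z up, the work surface at z = 0. Lengths are in m, angles in rad, forces in N, time in s.
With the tool pointing down it reaches from about 0.25 to 0.725 m from the base axis. Payload 4 kg.
Tool frame: the origin (TCP) lies midway between the tips of the shut fingers; the grasp point (between the pads) lies 19 mm behind it; z points along the fingers, y is the line along which they close (so a half turn about z gives the same grasp; the last joint's range is limited). The gripper opens to 85 mm and grips with 20 to 120 N. Pads are 22 mm wide; open, the fingers measure 114 mm over their backs; the gripper's body (76 mm by 85 mm) begins 54 mm behind the grasp point. The pads swing forward as they close: fully open they stand 13 mm farther back than shut.
Start: joints at [1.131, 0.241, 0.005, 1.335, 0, 1.571], TCP at [0.213, 0.452, 0.231] pointing down, gripper open.
Joint ranges: [-2.72, 2.72], [-1.05, 1.87], [-1.09, 1.28], [-1.99, 2.15], [-1.42, 1.44], [-3.14, 3.14]. Speed limits (rad/s): [2.79, 2.79, 3.14, 3.14, 3.14, 3.14].

### API

Orientations are given as a unit quaternion [x, y, z, w].
In Python, from workcell import bot, camera, job_done gives the robot as it stands.
- The arm moves only by the tool carry_out, never from a script. Its argument "plan" is a list of rows, each an object of numbers: "dx", "dy", "dz": the shift along the tool's x, y, z in mm; "twist": the turn about the tool's z in degrees; "fingers": the closure, from -1 (fully open) to 1 (shut). In form: [{"dx": .., "dy": .., "dz": .., "twist": .., "fingers": ..}, ...]. A call has exactly 5 rows; each row is the pose to reach, as a shift and turn from the pose commanded when the call began, along the tool's axes at that moment; what a row does not reach only later rows make up. A row lasts 1/12 s, in which the tool goes at most 41.7 mm and 7.16 degrees, less where a joint would pass 70% of its speed; a pose out of reach is approached as far as the arm can. A call with a gripper value outside its range is refused whole. The fingers move at their own pace and stop on an object; the grip force is fixed at half the most. Time passes only in rows, so rows that repeat a pose let the fingers close, or fill a call up. It gives the time, the measured TCP pose, the force, the opening and the grip force at its end, in the units of the state.
- bot.get_obs(): the state, without advancing time (a new reading comes with each control period).
- camera(name): name is "scene" or "top"; returns a dict with "image" (420x560x3 uint8, red, green, blue), "intrinsics" (3x3 intrinsics, pixels), "eye" and "attitude" of the camera in the world. Camera axes: x right, y down, z forward; pixel columns grow to the right and rows downward; lengths in m; the calibration is good to about 2 mm. A picture is of the moment at which its call begins. There is no depth.
- job_done(): hands the job in; it is judged then, once.
The state is a dict: "clock": time; "joint_pos": joint angles; "joint_vel": joint speeds; "tau": joint torques, N m; "eef_pos": TCP position; "tool_rot": TCP orientation; "ft_force": force on the tool from outside, world axes, zero at the start; "ft_torque": the same for the moment, N m; "grip_width": finger opening in m; "grasp_force": force on a finger pad.
Only numpy, scipy, OpenCV 4.12 (cv2) and the standard library are available. Lean on these libraries where they do the work, as an engineer would, in place of code of your own. Each camera call takes 0.05 s, during which the arm holds its last target. There are 200 camera calls.

### The job

The black calibration source on the bench has a three-armed aperture wheel. With a fingertip, push on an arm to turn the wheel until its largest hole is centred over the cavity mouth, so that the whole dark mouth lies within it; then push the clamp lever at the source's side round to its stop, fully home. Grip and lift nothing, and leave the loose things on the bench and on the source where they are.

Things in the scene. Friction and masses are not known exactly. Their poses are not given: they have to be found in the camera images.
- source: black box-shaped calibration source, fixed to the bench, 270 (its x) by 350 (its y) mm, 50 mm high; origin: centre of its underside. Wheel and clamp lever stand on its top face. Under the wheel's arms (20 mm of free height) there are only a 40 mm post under the hub and the cavity's low collar.
- cavity_mouth (a point): centre of the cavity mouth on the source's top: a dark disc 28 mm in diameter in a white ceramic collar (52 mm across, standing 6 mm above the source's top, i.e. 56 mm above the bench), at (90, -45) mm in the source's frame, 90 mm from the wheel's axis towards the source's +x
- wheel_axis (a point): on the wheel's upright axis, 84 mm above the bench (upper faces of the arms), at (0, -45) mm in the source's frame. Aluminium wheel: 36 mm hub (top at 96 mm) and three arms 120 degrees apart, 14 mm wide, free from 18 to 61 mm from the axis, each ending in a round plate 58 mm across with a hole, centred 90 mm out. Arms and plates lie 70 to 84 mm above the bench; between them is open space.
- wheel (a joint): angle of the wheel in rad, growing anticlockwise seen from above; at 0 (and at 2 pi) the largest hole is over the cavity mouth; starts between 0.7 and 5.58; turns freely either way from -3.6 to 9.9, with a steady friction of about 0.12 N m; stays where it is left
- aperture_large (a point): centre of the largest hole (44 mm in diameter), upper face, 90 mm from the axis
- aperture_medium (a point): centre of the middle-sized hole (28 mm), upper face, 120 degrees anticlockwise of the largest
- aperture_small (a point): centre of the smallest hole (14 mm), upper face, 240 degrees anticlockwise of the largest
- clamp_pivot (a point): point on the upright pivot of the clamp lever, 84 mm above the bench, at (30, 125) mm in the source's frame. The lever is a steel bar 14 mm wide, from 70 to 84 mm above the bench, 78 mm from the pivot to the centre of a black upright knob (20 mm across, top 100 mm above the bench) at its free end
- clamp_end (a point): centre of the free end of the clamp lever, at the knob, level with the bar's upper face
- clamp (a joint): lever angle in rad: 0 is fully home, lying along the source's -x against its stop (a 10 mm upright pin, top 86 mm above the bench, 60 mm from the pivot, on the side towards the wheel); grows as the free end swings out to the source's +y (at pi/2 it points along +y, over the edge); range 0 to 1.9, starts between 0.9 and 1.6; friction about 0.08 N m, no spring; stays where left
- thermometer_a: loose orange pistol-shaped thermometer lying on its side, about 160 by 150 mm, 42 mm high; origin under its barrel; leave alone
- thermometer_b: a second one, just like the first; leave alone
- spare_plug: loose upright brass plug, 28 mm across and 32 mm high, standing on top of the source near the clamp pivot; origin: centre of its underside; leave alone
- steel_collar: loose plain steel ring, 32 mm across, 18 mm bore, 14 mm high, lying flat on top of the source near its corner at -x, +y; origin: centre of its underside; leave alone
- oil_bottle: loose amber bottle, 48 mm across and 110 mm high; leave alone
- pen_cup: loose white cup, 72 mm across and 90 mm high; leave alone
- screwdriver: loose screwdriver lying on the bench; leave alone

How it is judged:
On the way, in this order (a step that is already met when the one before it is completed fails the run):
1. the wheel's largest hole is set over the cavity mouth (horizontal distance between aperture_large and cavity_mouth below 0.008 m), for 0.4 s.
2. the clamp lever is then pushed home, the wheel still set (value of joint clamp below 0.1 rad and horizontal distance between aperture_large and cavity_mouth below 0.008 m), for 0.2 s.
At the end, for the whole second after the job is handed in: the largest hole is centred within 8 mm of the cavity mouth (the whole mouth lies inside it), the clamp lever is within 0.1 rad of its stop, and both are at rest (all of step 2 and velocity of joint wheel between -0.05 and 0.05 rad/s and velocity of joint clamp between -0.05 and 0.05 rad/s); the robot touches nothing.
It fails at once if a loose bystander is lifted, carried or pushed more than 25 mm (distance of any of thermometer_a, thermometer_b, spare_plug, steel_collar, oil_bottle, pen_cup, screwdriver from where it was at the start of the episode above 0.025 m).
It also fails if it takes over 67 s, if anything falls off the work surface, if the arm or the gripper's body presses on something with over 40 N, if the wrist force passes 120 N, or if a joint passes its speed limit or range.

## Working session

There is one attempt and no reset: what is moved stays moved. The work goes in short steps, Python scripts to look and compute and a tool call to move; the robot and the scene stay as the last step left them, time stands still between calls to the robot, and variables do not carry over. Pictures are saved under pics/ and viewed, at most 10 in all, crops included, and the job is handed in when it is done.

Besides the shell and the picture viewer there is one more tool, called after ">>>" as a command line: name --argument value ..., lists and objects as JSON in quotes. carry_out: Moves the arm, as the interface text tells. Its arguments: {"type":"object","properties":{"plan":{"type":"array","items":{"type":"object","properties":{"dx":{"type":"number"},"dy":{"type":"number"},"dz":{"type":"number"},"twist":{"type":"number"},"fingers":{"type":"number"}}}}},"required":["plan"]}

```bash
mkdir -p pics; cat > h.py <<'E'
import numpy as np, cv2
from scipy.spatial.transform import Rotation as R
from workcell import bot, camera, job_done
def snap(name,fn):
    c=camera(name); cv2.imwrite('pics/'+fn,c['image'][:,:,::-1]); np.savez('pics/'+fn+'.npz',**{k:np.array(c[k]) for k in c}); return c
def rot(c):
    a=np.array(c['attitude']); return a if a.shape==(3,3) else R.from_quat(a).as_matrix()
def back(c,uv,z):
    K=np.array(c['intrinsics']);d=rot(c)@np.linalg.inv(K)@np.array([uv[0],uv[1],1.]);e=np.array(c['eye']);return e+d*(z-e[2])/d[2]
def proj(c,p):
    K=np.array(c['intrinsics']);q=K@(rot(c).T@(np.array(p)-np.array(c['eye'])));return q[:2]/q[2]
E
python3 - <<'E'
from h import *
for n in('top','scene'):
    c=snap(n,n+'0.png'); print(n,c['intrinsics'],c['eye'],c['attitude'])
o=bot.get_obs();print(o['eef_pos'],o['tool_rot'],o['clock'],R.from_quat(o['tool_rot']).as_matrix().round(3))
E
```

```text
top [[482.28320265   0.         280.60811072]
 [  0.         482.28320265 209.00780392]
 [  0.           0.           1.        ]] [0.28309298 0.01961354 1.51500795] [ 0.71052986 -0.69814252  0.06656977 -0.05755689]
scene [[380.61677206   0.         288.97024868]
 [  0.         380.61677206 210.19182362]
 [  0.           0.           1.        ]] [1.08433497 0.48951815 0.85791048] [ 0.37712148  0.85198778 -0.33014538 -0.15132824]
[0.21262384 0.45189429 0.2304894 ] [ 2.18142568e-01  9.75916437e-01 -9.37550149e-04 -2.22185400e-04] 0.1 [[-0.905  0.426 -0.001]
 [ 0.426  0.905 -0.002]
 [ 0.    -0.002 -1.   ]]
```

View pics/top0.png

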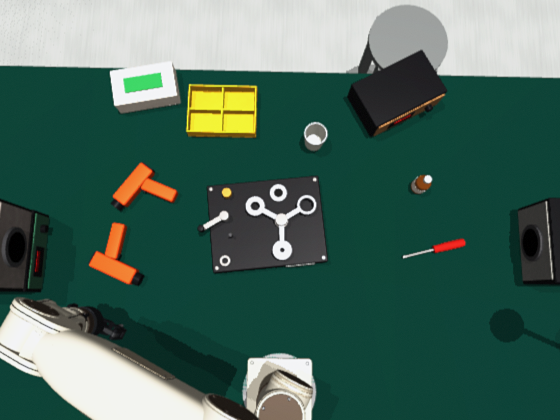

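View pics/scene0.png

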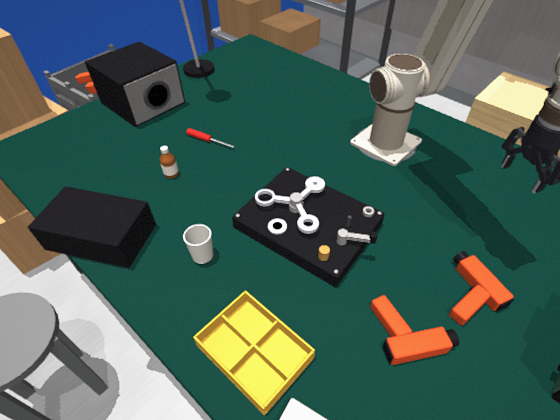

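```bash
python3 - <<'E'
from h import *
im=cv2.imread('pics/top0.png')[165:285,190:340]
cv2.imwrite('pics/crop0.png',cv2.resize(im,None,fx=5,fy=5,interpolation=cv2.INTER_CUBIC))
E
```

```text
(no output)
```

View pics/crop0.png

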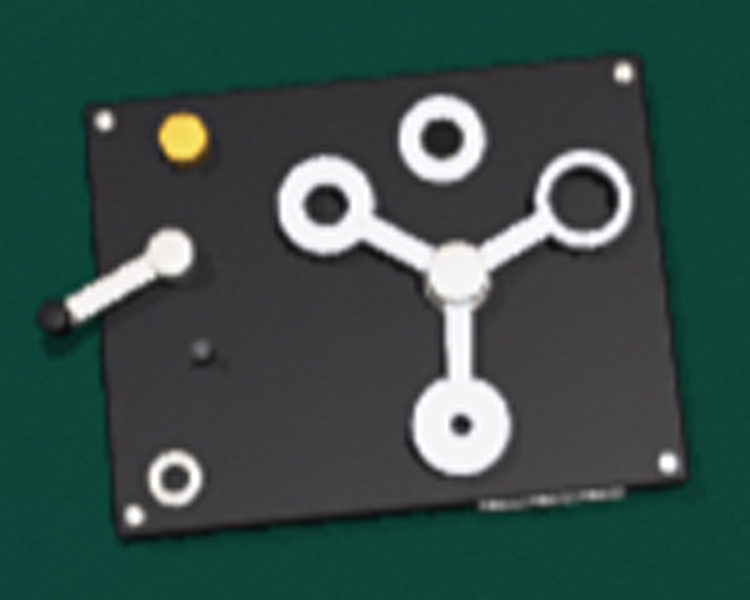

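```bash
cat >> h.py <<'E'
def cb(c,x,y,z): return back(c,(190+(x+.5)/5-.5,165+(y+.5)/5-.5),z)
E
python3 - <<'E'
from h import *
c=dict(np.load('pics/top0.png.npz'))
P={k:cb(c,*v) for k,v in dict(L=(583,199,.084),M=(326,205,.084),S=(461,425,.084),mouth=(442,138,.056),hub=(458,270,.096),piv=(171,253,.088),knob=(54,317,.1),pin=(203,348,.086),plug=(184,136,.082),ring=(176,477,.064),tl=(104,121,.05),tr=(624,73,.05),bl=(134,515,.05),br=(668,463,.05)).items()}
for k in P: print(k,(P[k]*1000).round(1))
ax=(P['L']+P['M']+P['S'])/3
print('axis',ax*1000,[np.linalg.norm((P[k]-ax)[:2]) for k in 'LMS'],np.linalg.norm((P['mouth']-ax)[:2]))
ang=lambda v:np.degrees(np.arctan2(v[1],v[0]))
print('mouth',ang(P['mouth']-ax),[ang(P[k]-ax) for k in 'LMS'],'lever',ang(P['knob']-P['piv']),np.linalg.norm((P['knob']-P['piv'])[:2]))
print('yaw',ang(P['tl']-P['bl']),ang(P['tr']-P['br']),ang(P['tl']-P['tr'])-90,ang(P['bl']-P['br'])-90)
ctr=sum(P[k] for k in('tl','tr','bl','br'))/4
print('ctr',ctr); 
for yaw in [5.]:
  t=np.radians(yaw);Rz=np.array([[np.cos(t),-np.sin(t)],[np.sin(t),np.cos(t)]])
  for n,p in dict(axis=(0,-.045),mouth=(.09,-.045),piv=(.03,.125)).items(): print(n,ctr[:2]+Rz@p)
o=bot.get_obs()['joint_pos'];print(o)
E
```

```text
L [553.  -73.7  84. ]
M [546.4  81.4  84. ]
S [415.1  -2.1  84. ]
mouth [595.  12.  56.]
hub [506.3   1.3  96. ]
piv [514.7 173.2  88. ]
knob [473.2 239.4 100. ]
pin [458.1 152.3  86. ]
plug [587.7 168.6  82. ]
ring [382.7 167.8  64. ]
tl [603.  221.8  50. ]
tr [ 640. -101.   50.]
bl [360.4 193.6  50. ]
br [ 397.3 -128.7   50. ]
axis [504.81556796   1.84803898  84.        ] [np.float64(0.08959934216094992), np.float64(0.08973427051150826), np.float64(0.08983794440187985)] 0.09075677076180866
mouth 6.423616891746146 [np.float64(-57.46426151408759), np.float64(62.40948234405566), np.float64(-177.4529129276825)] lever 122.06546058730117 0.07818880744831705
yaw 6.628468110724108 6.519542017645212 6.533949189388252 6.532064840165461
ctr [0.5001839  0.04644598 0.05      ]
axis [0.50410591 0.00161722]
mouth [0.59376344 0.00946124]
piv [0.51917528 0.17358499]
[1.13099726e+00 2.41344678e-01 3.83516069e-03 1.33521369e+00
 2.46733688e-05 1.57081903e+00]
```

>>> carry_out --plan '[{"dx":-400,"dy":-275,"dz":60,"twist":-28,"fingers":1},{"dx":-400,"dy":-275,"dz":60,"twist":-28,"fingers":1},{"dx":-400,"dy":-275,"dz":60,"twist":-28,"fingers":1},{"dx":-400,"dy":-275,"dz":60,"twist":-28,"fingers":1},{"dx":-400,"dy":-275,"dz":60,"twist":-28,"fingers":1}]'

```text
clock: 0.52
eef_pos: [0.3091, 0.288, 0.2075]
tool_rot: [-0.027, 1.0, 0.0, -0.0]
ft_force: [1.7, -0.8, 0.9]
grip_width: 0.0255
grasp_force: 0.0
```

```bash
cat >> h.py <<'E'
def to(*wps):
    "wps: (x_mm,y_mm,z_mm,yaw of tool y deg) -> shifts from the measured pose"
    o=bot.get_obs();M=R.from_quat(o['tool_rot']).as_matrix();p=np.array(o['eef_pos'])*1000
    yaw=np.degrees(np.arctan2(M[1,1],M[0,1]))
    print('t',o['clock'],'p',p.round(1),'yaw',yaw.round(1),'j6',np.round(o['joint_pos'][5],2),'F',np.round(o['ft_force'],1),'w',round(o['grip_width'],4))
    for w in wps: print((M.T@(np.array(w[:3])-p)).round(1),'twist',round(-((w[3]-yaw+180)%360-180),1))
E
python3 -c "
from h import *
to((459,32,170,92.5))"
```

```text
t 0.5167 p [309.1 288.  207.5] yaw 93.1 j6 0.69 F [ 1.7 -0.8  0.9] w 0.0255
[-135.6 -263.9   37.5] twist 0.6
```

>>> carry_out --plan '[{"dx":-136,"dy":-264,"dz":38,"twist":0,"fingers":1},{"dx":-136,"dy":-264,"dz":38,"twist":0,"fingers":1},{"dx":-136,"dy":-264,"dz":38,"twist":0,"fingers":1},{"dx":-136,"dy":-264,"dz":38,"twist":0,"fingers":1},{"dx":-136,"dy":-264,"dz":38,"twist":0,"fingers":1}]'

```text
clock: 0.93
eef_pos: [0.4128, 0.1083, 0.1812]
tool_rot: [-0.024, 1.0, 0.0, -0.0]
ft_force: [-0.0, 0.7, -0.4]
grip_width: -0.0001
grasp_force: 0.0
```

```bash
python3 -c "
from h import *
to((459,34,120,92.5))"
```

```text
t 0.9333 p [412.8 108.3 181.2] yaw 92.8 j6 0.21 F [-0.   0.7 -0.4] w -0.0001
[-42.5 -76.4  61.1] twist 0.3
```

>>> carry_out --plan '[{"dx":-42,"dy":-68,"dz":45,"twist":0,"fingers":1},{"dx":-42,"dy":-68,"dz":45,"twist":0,"fingers":1},{"dx":-42,"dy":-68,"dz":45,"twist":0,"fingers":1},{"dx":-42,"dy":-68,"dz":45,"twist":0,"fingers":1},{"dx":-42,"dy":-68,"dz":45,"twist":0,"fingers":1}]'

```text
clock: 1.35
eef_pos: [0.457, 0.0443, 0.136]
tool_rot: [-0.024, 1.0, 0.0, -0.001]
ft_force: [0.5, -0.0, -0.1]
grip_width: -0.0001
grasp_force: 0.0
```

```bash
python3 -c "
from h import *
to((459,34,74,92.5))
snap('scene','scene1.png')"
python3 -c "
import cv2;im=cv2.imread('pics/scene1.png')[130:290,200:420];cv2.imwrite('pics/s1c.png',cv2.resize(im,None,fx=3.5,fy=3.5))"
```

```text
t 1.35 p [457.   44.3 136. ] yaw 92.7 j6 0.05 F [ 0.5 -0.  -0.1] w -0.0001
[ -1.7 -10.4  62. ] twist 0.2
```

View pics/s1c.png

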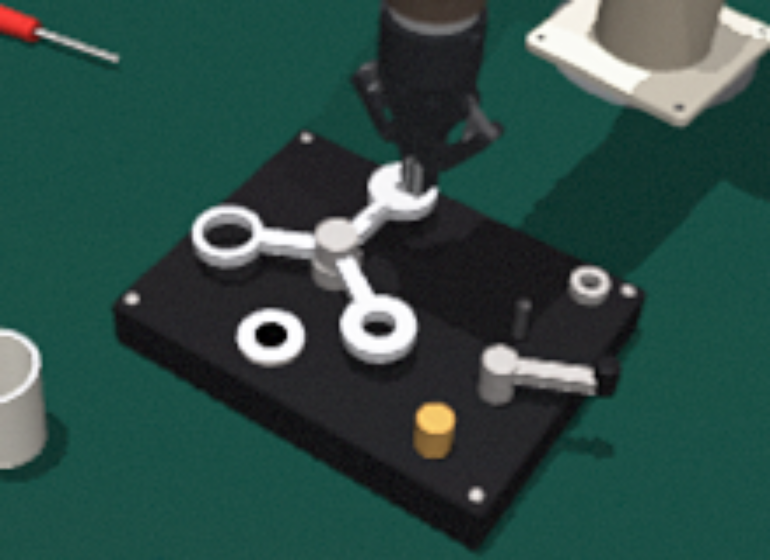

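The scene view shows the shut fingertip (crop 412,175) high beside the small-hole plate, with the wheel unmoved. Next I descend beside that arm.

>>> carry_out --plan '[{"dx":-2,"dy":-7,"dz":30,"twist":0,"fingers":1},{"dx":-2,"dy":-7,"dz":45,"twist":0,"fingers":1},{"dx":-2,"dy":-7,"dz":62,"twist":0,"fingers":1},{"dx":-2,"dy":-7,"dz":62,"twist":0,"fingers":1},{"dx":-2,"dy":-7,"dz":62,"twist":0,"fingers":1}]'

```text
clock: 1.82
eef_pos: [0.4593, 0.0389, 0.0749]
tool_rot: [-0.026, 1.0, 0.0, -0.001]
ft_force: [0.2, 0.5, -0.0]
grip_width: 0.0001
grasp_force: 0.0
```

```bash
python3 - <<'E'
from h import *
# arc: arm angle a, tip at radius 45 along the arm, off behind
def w(a,off,r=45):
    t=np.radians(a);u=np.array([np.cos(t),np.sin(t)]);b=np.array([u[1],-u[0]])
    p=np.array([505.3,1.7])+r*u+off*b
    return (*p,74,a-90)
to(w(182.5,14),w(187,14),w(192,14),w(197,14),w(202,14))
E
```

```text
t 1.8167 p [459.3  38.9  74.9] yaw 93.0 j6 0.03 F [ 0.2  0.5 -0. ] w 0.0001
[  0.8 -25.1   0.9] twist 0.5
[  1.8 -28.7   0.9] twist -4.0
[  2.6 -32.7   0.9] twist -9.0
[  3.  -36.8   0.9] twist -14.0
[  3.1 -40.9   0.9] twist -19.0
```

>>> carry_out --plan '[{"dx":0,"dy":-12,"dz":1,"twist":0,"fingers":1},{"dx":1,"dy":-20,"dz":1,"twist":0,"fingers":1},{"dx":2,"dy":-26,"dz":1,"twist":-3,"fingers":1},{"dx":3,"dy":-32,"dz":1,"twist":-9,"fingers":1},{"dx":3,"dy":-37,"dz":1,"twist":-14,"fingers":1}]'

```text
clock: 2.23
eef_pos: [0.4598, 0.0017, 0.0752]
tool_rot: [-0.149, 0.989, 0.001, 0.002]
ft_force: [0.2, 3.8, 0.7]
grip_width: 0.0003
grasp_force: 1.8
```

```bash
cat >> h.py <<'E'
def w(a,off,r=45,c=(505.3,1.7),z=74):
    t=np.radians(a);u=np.array([np.cos(t),np.sin(t)]);b=np.array([u[1],-u[0]])
    p=np.array(c)+r*u+off*b
    return (*p,z,a-90)
E
python3 - <<'E'
from h import *
to(*[w(a,14) for a in(197,202,207,212,217,222,227)])
snap('top','top1.png')
im=cv2.imread('pics/top1.png')[165:285,190:340]
cv2.imwrite('pics/crop1.png',cv2.resize(im,None,fx=5,fy=5,interpolation=cv2.INTER_CUBIC))
E
```

```text
t 2.2333 p [459.8   1.7  75.2] yaw 107.2 j6 -0.3 F [0.2 3.8 0.7] w 0.0003
[1.5 0.7 1.2] twist 0.2
[ 2.5 -3.3  1.2] twist -4.8
[ 3.3 -7.3  1.2] twist -9.8
[  3.6 -11.4   1.2] twist -14.8
[  3.6 -15.5   1.2] twist -19.8
[  3.2 -19.6   1.2] twist -24.8
[  2.5 -23.7   1.1] twist -29.8
```

View pics/crop1.png

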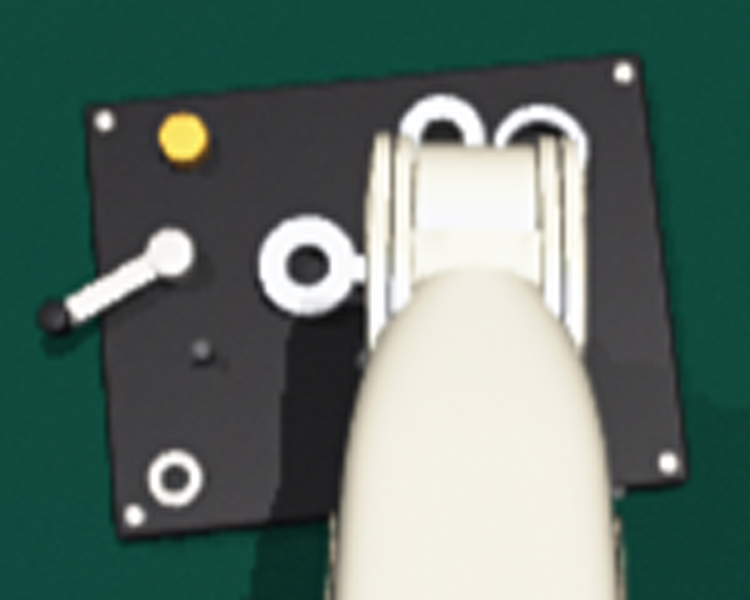

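The medium plate (crop 307,265) is visible past the arm, so the wheel angle can be tracked from it.

```bash
python3 - <<'E'
from h import *
c=dict(np.load('pics/top1.png.npz'));p=cb(c,307,265,.084)*1000;v=p[:2]-[505.3,1.7];print(np.degrees(np.arctan2(v[1],v[0])),np.linalg.norm(v))
# actual S arm angle = that+120; offset of tip
a=np.arctan2(v[1],v[0])+np.radians(120);q=np.array(bot.get_obs()['eef_pos'])[:2]*1000-[505.3,1.7]
print('arm',np.degrees(a),'along',q@[np.cos(a),np.sin(a)],'off',q@[np.sin(a),-np.cos(a)])
to(*[w(x,17) for x in(202,207,212,217,222)])
E
```

```text
87.30537793545156 90.23370557882694
arm 207.30537793545156 along 40.81844856803331 off 19.813017245295285
t 2.2833 p [459.9   0.6  75.2] yaw 107.2 j6 -0.3 F [0.8 0.  1.3] w -0.0002
[2.6 0.8 1.2] twist -4.8
[ 3.6 -3.3  1.2] twist -9.8
[ 4.2 -7.4  1.2] twist -14.8
[  4.4 -11.6   1.2] twist -19.8
[  4.3 -15.8   1.2] twist -24.8
```

```bash
python3 - <<'E'
from h import *
to(*[w(x,20) for x in(210,214,218,222,226,230,234)])
E
```

```text
t 2.2833 p [459.9   0.6  75.2] yaw 107.2 j6 -0.3 F [0.8 0.  1.3] w -0.0002
[ 4.7 -2.8  1.2] twist -12.8
[ 5.2 -6.2  1.2] twist -16.8
[ 5.5 -9.6  1.2] twist -20.8
[  5.6 -13.1   1.2] twist -24.8
[  5.4 -16.5   1.2] twist -28.8
[  5.  -19.9   1.2] twist -32.8
[  4.4 -23.3   1.2] twist -36.8
```

>>> carry_out --plan '[{"dx":4,"dy":-2,"dz":1,"twist":-7,"fingers":1},{"dx":5,"dy":-6,"dz":1,"twist":-14,"fingers":1},{"dx":5,"dy":-10,"dz":1,"twist":-21,"fingers":1},{"dx":5,"dy":-16,"dz":1,"twist":-28,"fingers":1},{"dx":5,"dy":-20,"dz":1,"twist":-33,"fingers":1}]'

```text
clock: 2.7
eef_pos: [0.4607, -0.0194, 0.0741]
tool_rot: [-0.423, 0.906, 0.0, 0.001]
ft_force: [-1.0, 2.8, 1.8]
grip_width: -0.0
grasp_force: 1.5
```

```bash
cat >> h.py <<'E'
def wheel(fn,a0):
    "wheel angle from the medium plate: best overlap of a projected ring with white pixels, near a0 (deg of M)"
    c=snap('top',fn);g=np.array(c['image']).min(2).astype(float);best=[]
    ph=np.radians(np.arange(0,360,6))
    g=cv2.GaussianBlur(g,(3,3),0)
    for a in np.arange(a0-12,a0+12,.25):
        ctr=np.array([505.3,1.7])+90*np.array([np.cos(np.radians(a)),np.sin(np.radians(a))])
        s=0
        for r,k in((17.5,1),(21.5,1),(25.5,1),(34,-1),(38,-1),(6,-3)):
            for t in ph:
                if abs((np.degrees(t)-a-180+180)%360-180)<35: continue
                uv=proj(c,np.array([ctr[0]+r*np.cos(t),ctr[1]+r*np.sin(t),84])/1000)
                s+=k*g[int(round(uv[1])),int(round(uv[0]))]
        best.append((s,a))
    s=max(best);good=[x for v,x in best if v>s[0]*.97];print('M angle',s,np.mean(good),'target 126.5')
    return np.mean(good)
E
python3 - <<'E'
from h import *
a=wheel('top2.png',108)
q=np.array(bot.get_obs()['eef_pos'])[:2]*1000-[505.3,1.7];t=np.radians(a+120)
print('along',q@[np.cos(t),np.sin(t)],'off',q@[np.sin(t),-np.cos(t)])
to(*[w(x,20) for x in(230,234,238,240,242,244,246)])
E
```

```text
M angle (np.float64(21739.8125), np.float64(109.0)) 109.375 target 126.5
along 45.47786474458479 off 19.358273234031802
t 2.75 p [461.  -20.2  74.1] yaw 140.1 j6 -0.92 F [0.2 1.6 1.6] w 0.0001
[-0.3  0.1  0.1] twist 0.1
[ 1.  -3.   0.1] twist -3.9
[ 2.1 -6.3  0.1] twist -7.9
[ 2.5 -8.   0.1] twist -9.9
[ 2.9 -9.6  0.1] twist -11.9
[  3.3 -11.3   0.1] twist -13.9
[  3.5 -13.    0.1] twist -15.9
```

>>> carry_out --plan '[{"dx":1,"dy":-3,"dz":0,"twist":-4,"fingers":1},{"dx":2,"dy":-6,"dz":0,"twist":-8,"fingers":1},{"dx":3,"dy":-9,"dz":0,"twist":-12,"fingers":1},{"dx":3,"dy":-11,"dz":0,"twist":-14,"fingers":1},{"dx":3,"dy":-11,"dz":0,"twist":-14,"fingers":1}]'

```text
clock: 3.17
eef_pos: [0.4668, -0.0295, 0.0737]
tool_rot: [-0.527, 0.85, -0.0, 0.0]
ft_force: [-1.7, -0.2, 3.1]
grip_width: 0.0004
grasp_force: 1.2
```

```bash
python3 - <<'E'
from h import *
a=wheel('top3.png',123)
to(*[w(x,20) for x in(244,245,246,247)])
im=cv2.imread('pics/top3.png')[165:285,190:340]
cv2.imwrite('pics/crop3.png',cv2.resize(im,None,fx=5,fy=5,interpolation=cv2.INTER_CUBIC))
E
```

```text
M angle (np.float64(21435.5625), np.float64(123.25)) 123.125 target 126.5
t 3.2167 p [466.7 -29.5  73.5] yaw 153.6 j6 -1.17 F [-0.7  0.1  2.1] w -0.0001
[ 0.1 -1.  -0.5] twist -0.4
[ 0.4 -1.8 -0.5] twist -1.4
[ 0.7 -2.6 -0.5] twist -2.4
[ 1.  -3.4 -0.5] twist -3.4
```

View pics/crop3.png

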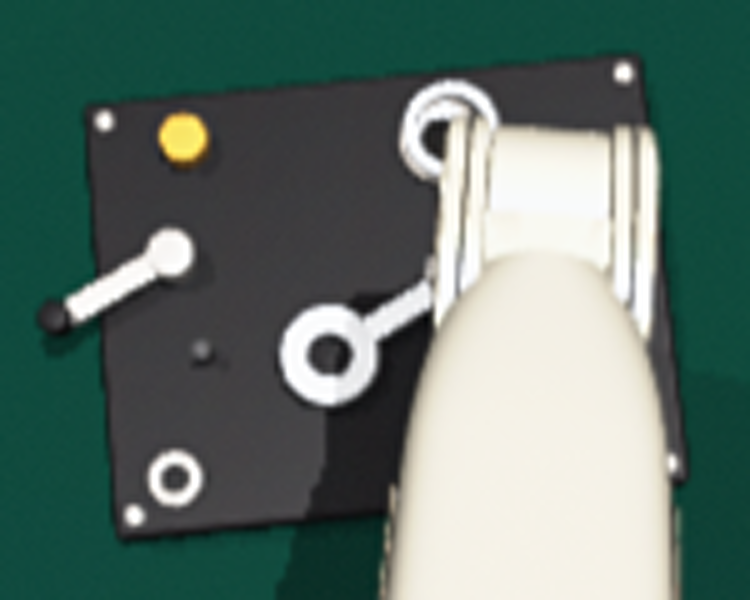

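The large plate is nearly over the collar (crop 448,130), with the medium plate at crop 330,354. About 3° remains.

>>> carry_out --plan '[{"dx":0,"dy":-1,"dz":0,"twist":0,"fingers":1},{"dx":1,"dy":-2,"dz":0,"twist":-2,"fingers":1},{"dx":1,"dy":-3,"dz":0,"twist":-3,"fingers":1},{"dx":1,"dy":-3,"dz":0,"twist":-3,"fingers":1},{"dx":1,"dy":-3,"dz":0,"twist":-3,"fingers":1}]'

```text
clock: 3.63
eef_pos: [0.4687, -0.0318, 0.0727]
tool_rot: [-0.55, 0.835, -0.0, 0.0]
ft_force: [-1.5, 0.4, 4.2]
grip_width: 0.0
grasp_force: 1.6
```

```bash
python3 - <<'E'
from h import *
a=wheel('top4.png',126)
to((466,-30,74,156.5))
E
```

```text
M angle (np.float64(21901.4375), np.float64(126.75)) 126.75 target 126.5
t 3.6833 p [468.6 -31.8  72.6] yaw 156.7 j6 -1.23 F [-2.3  0.9  3.8] w -0.0001
[-0.6  3.1 -1.4] twist 0.2
```

>>> carry_out --plan '[{"dx":0,"dy":6,"dz":0,"twist":0,"fingers":1},{"dx":0,"dy":12,"dz":0,"twist":0,"fingers":1},{"dx":0,"dy":14,"dz":-30,"twist":0,"fingers":1},{"dx":0,"dy":14,"dz":-70,"twist":0,"fingers":1},{"dx":0,"dy":14,"dz":-100,"twist":0,"fingers":1}]'

```text
clock: 4.1
eef_pos: [0.4549, -0.0262, 0.1739]
tool_rot: [-0.55, 0.835, 0.0, -0.0]
ft_force: [1.3, -0.2, 0.9]
grip_width: -0.0
grasp_force: 0.0
```

```bash
python3 - <<'E'
from h import *
to(w(122,36,55,(515.8,174),160),w(122,36,55,(515.8,174),74),(455,230,160,32))
E
```

```text
t 4.1 p [454.9 -26.2 173.9] yaw 156.8 j6 -1.22 F [ 1.3 -0.2  0.9] w -0.0
[-268.9   47.6   13.7] twist 124.8
[-269.    47.5   99.7] twist 124.8
[-235.5  100.9   13.8] twist 124.8
```

>>> carry_out --plan '[{"dx":-269,"dy":48,"dz":0,"twist":125,"fingers":1},{"dx":-269,"dy":48,"dz":0,"twist":125,"fingers":1},{"dx":-269,"dy":48,"dz":0,"twist":125,"fingers":1},{"dx":-269,"dy":48,"dz":0,"twist":125,"fingers":1},{"dx":-269,"dy":48,"dz":0,"twist":125,"fingers":1}]'

```text
clock: 4.52
eef_pos: [0.498, 0.1559, 0.1724]
tool_rot: [-0.296, 0.955, -0.0, 0.0]
ft_force: [1.5, -0.9, 0.4]
grip_width: 0.0002
grasp_force: 0.0
```

```bash
python3 - <<'E'
from h import *
to(w(122,36,55,(515.8,174),160))
E
```

```text
t 4.5167 p [498.  155.9 172.4] yaw 124.4 j6 -0.3 F [ 1.5 -0.9  0.4] w 0.0002
[-63.2  58.3  12.4] twist 92.4
```

>>> carry_out --plan '[{"dx":-63,"dy":58,"dz":0,"twist":92,"fingers":1},{"dx":-63,"dy":58,"dz":0,"twist":92,"fingers":1},{"dx":-63,"dy":58,"dz":0,"twist":92,"fingers":1},{"dx":-63,"dy":58,"dz":0,"twist":92,"fingers":1},{"dx":-63,"dy":58,"dz":0,"twist":92,"fingers":1}]'

```text
clock: 4.93
eef_pos: [0.5162, 0.2393, 0.1716]
tool_rot: [0.007, 1.0, -0.0, -0.001]
ft_force: [0.4, -1.0, 0.4]
grip_width: -0.0001
grasp_force: 0.0
```

```bash
python3 - <<'E'
from h import *
to(w(122,36,55,(515.8,174),160))
E
```

```text
t 4.9333 p [516.2 239.3 171.6] yaw 89.2 j6 0.45 F [ 0.4 -1.   0.4] w -0.0001
[-1.   0.4 11.5] twist 57.2
```

>>> carry_out --plan '[{"dx":-1,"dy":0,"dz":10,"twist":57,"fingers":1},{"dx":-1,"dy":0,"dz":10,"twist":57,"fingers":1},{"dx":-1,"dy":0,"dz":10,"twist":57,"fingers":1},{"dx":-1,"dy":0,"dz":10,"twist":57,"fingers":1},{"dx":-1,"dy":0,"dz":10,"twist":57,"fingers":1}]'

```text
clock: 5.35
eef_pos: [0.5173, 0.2379, 0.1619]
tool_rot: [0.315, 0.949, -0.001, -0.0]
ft_force: [0.0, -1.1, 1.1]
grip_width: -0.0
grasp_force: 0.0
```

>>> carry_out --plan '[{"dx":0,"dy":0,"dz":10,"twist":22,"fingers":1},{"dx":0,"dy":0,"dz":10,"twist":22,"fingers":1},{"dx":0,"dy":0,"dz":10,"twist":22,"fingers":1},{"dx":0,"dy":0,"dz":10,"twist":22,"fingers":1},{"dx":0,"dy":0,"dz":10,"twist":22,"fingers":1}]'

```text
clock: 5.77
eef_pos: [0.5175, 0.238, 0.1522]
tool_rot: [0.486, 0.874, -0.0, -0.0]
ft_force: [-0.1, 1.4, 0.1]
grip_width: -0.0003
grasp_force: 0.0
```

```bash
python3 - <<'E'
from h import *
to(w(122,36,55,(515.8,174),74))
wheel('top5.png',126)
im=cv2.imread('pics/top5.png')[165:285,190:340]
cv2.imwrite('pics/crop5.png',cv2.resize(im,None,fx=5,fy=5,interpolation=cv2.INTER_CUBIC))
E
```

```text
t 5.7667 p [517.5 238.  152.2] yaw 31.8 j6 1.45 F [-0.1  1.4  0.1] w -0.0003
[ 1.7  0.7 78.2] twist -0.2
M angle (np.float64(22245.4375), np.float64(126.75)) 126.625 target 126.5
```

View pics/crop5.png

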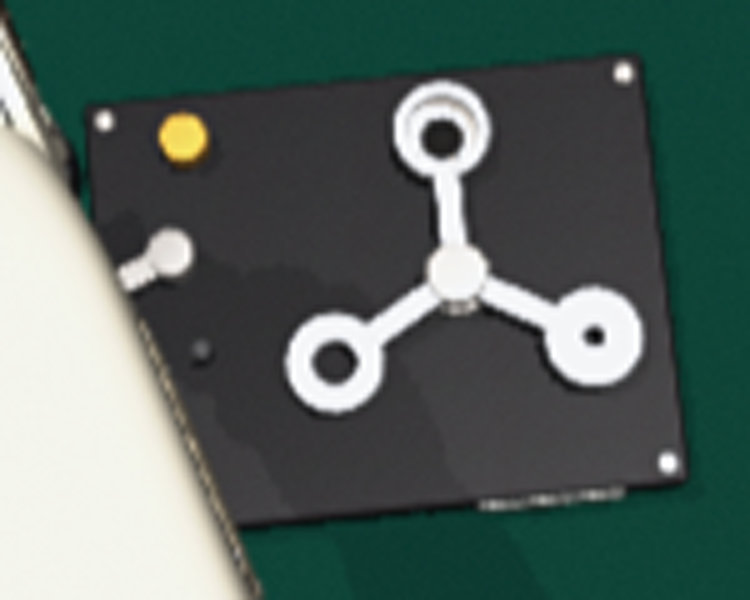

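The large hole (crop 442,130) sits over the mouth (442,138); that shift is what the height difference should give. Now I descend behind the lever.

>>> carry_out --plan '[{"dx":2,"dy":1,"dz":30,"twist":0,"fingers":1},{"dx":2,"dy":1,"dz":55,"twist":0,"fingers":1},{"dx":2,"dy":1,"dz":77,"twist":0,"fingers":1},{"dx":2,"dy":1,"dz":77,"twist":0,"fingers":1},{"dx":2,"dy":1,"dz":77,"twist":0,"fingers":1}]'

```text
clock: 6.23
eef_pos: [0.5166, 0.2398, 0.0746]
tool_rot: [0.487, 0.873, -0.001, -0.001]
ft_force: [-0.4, -0.0, 0.4]
grip_width: -0.0
grasp_force: 0.0
```

```bash
python3 - <<'E'
from h import *
L=lambda a,off=20:w(a,off,50,(515.8,174),75)
to(L(122,28),L(122),L(127),L(132),L(137),L(142),L(147))
E
```

```text
t 6.2333 p [516.6 239.8  74.6] yaw 31.7 j6 1.45 F [-0.4 -0.   0.4] w -0.0
[-5.5 -7.5 -0.4] twist -0.3
[ -5.5 -15.5  -0.4] twist -0.3
[ -4.  -19.9  -0.3] twist -5.3
[ -2.8 -24.5  -0.3] twist -10.3
[ -2.1 -29.1  -0.3] twist -15.3
[ -1.8 -33.8  -0.3] twist -20.3
[ -1.8 -38.5  -0.3] twist -25.3
```

>>> carry_out --plan '[{"dx":-5,"dy":-10,"dz":0,"twist":0,"fingers":1},{"dx":-5,"dy":-16,"dz":0,"twist":-1,"fingers":1},{"dx":-4,"dy":-21,"dz":0,"twist":-7,"fingers":1},{"dx":-3,"dy":-27,"dz":0,"twist":-13,"fingers":1},{"dx":-2,"dy":-34,"dz":0,"twist":-20,"fingers":1}]'

```text
clock: 6.65
eef_pos: [0.4916, 0.2218, 0.0778]
tool_rot: [0.325, 0.946, 0.002, 0.002]
ft_force: [1.0, 1.2, -1.2]
grip_width: 0.0003
grasp_force: 0.9
```

```bash
python3 - <<'E'
from h import *
L=lambda a,off=20:w(a,off,50,(515.8,174),75)
to(*[L(a) for a in (142,147,152,157,162,167,172)])
E
```

```text
t 6.65 p [491.6 221.8  77.8] yaw 52.0 j6 1.09 F [ 1.   1.2 -1.2] w 0.0003
[ 1.5 -2.8  2.8] twist 0.0
[ 3.1 -7.2  2.8] twist -5.0
[  4.3 -11.7   2.8] twist -10.0
[  5.  -16.4   2.7] twist -15.0
[  5.4 -21.1   2.7] twist -20.0
[  5.3 -25.8   2.7] twist -25.0
[  4.9 -30.4   2.7] twist -30.0
```

>>> carry_out --plan '[{"dx":2,"dy":-6,"dz":2,"twist":-5,"fingers":1},{"dx":4,"dy":-12,"dz":2,"twist":-10,"fingers":1},{"dx":5,"dy":-18,"dz":2,"twist":-17,"fingers":1},{"dx":5,"dy":-24,"dz":2,"twist":-23,"fingers":1},{"dx":5,"dy":-29,"dz":2,"twist":-29,"fingers":1}]'

```text
clock: 7.07
eef_pos: [0.4713, 0.2027, 0.0775]
tool_rot: [0.078, 0.997, 0.002, 0.004]
ft_force: [3.3, 0.4, 4.6]
grip_width: -0.0001
grasp_force: 2.8
```

```bash
python3 - <<'E'
from h import *
L=lambda a,off=20:w(a,off,50,(515.8,174),75)
to(*[L(a) for a in (172,177,182,186.5,189)])
E
```

```text
t 7.0667 p [471.3 202.7  77.5] yaw 81.0 j6 0.56 F [3.3 0.4 4.6] w -0.0001
[ 2.  -2.3  2.5] twist -1.0
[ 3.4 -6.7  2.5] twist -6.0
[  4.5 -11.3   2.4] twist -11.0
[  5.1 -15.5   2.4] twist -15.5
[  5.4 -17.8   2.4] twist -18.0
```

>>> carry_out --plan '[{"dx":3,"dy":-5,"dz":2,"twist":-5,"fingers":1},{"dx":4,"dy":-9,"dz":2,"twist":-10,"fingers":1},{"dx":5,"dy":-13,"dz":2,"twist":-15,"fingers":1},{"dx":5,"dy":-16,"dz":2,"twist":-15,"fingers":1},{"dx":5,"dy":-16,"dz":2,"twist":-15,"fingers":1}]'

```text
clock: 7.48
eef_pos: [0.4656, 0.1881, 0.0772]
tool_rot: [-0.05, 0.999, 0.002, 0.007]
ft_force: [1.2, 0.4, 13.1]
grip_width: 0.0005
grasp_force: 6.8
```

```bash
python3 - <<'E'
from h import *
L=lambda a,off=20:w(a,off,50,(515.8,174),75)
to(L(186.5))
wheel('top6.png',126)
im=cv2.imread('pics/top6.png')[165:285,190:340]
cv2.imwrite('pics/crop6.png',cv2.resize(im,None,fx=5,fy=5,interpolation=cv2.INTER_CUBIC))
E
```

```text
t 7.4833 p [465.6 188.1  77.2] yaw 95.7 j6 0.28 F [ 1.2  0.4 13.1] w 0.0005
[1.8 0.3 2.2] twist -0.8
M angle (np.float64(21866.4375), np.float64(126.75)) 126.625 target 126.5
```

>>> carry_out --plan '[{"dx":0,"dy":4,"dz":-3,"twist":0,"fingers":1},{"dx":0,"dy":12,"dz":-3,"twist":0,"fingers":1},{"dx":0,"dy":20,"dz":-15,"twist":0,"fingers":1},{"dx":0,"dy":25,"dz":-55,"twist":0,"fingers":1},{"dx":0,"dy":30,"dz":-95,"twist":0,"fingers":1}]'

```text
clock: 7.95
eef_pos: [0.4552, 0.2161, 0.1663]
tool_rot: [-0.05, 0.999, -0.001, -0.003]
ft_force: [1.2, 0.3, -0.2]
grip_width: 0.0002
grasp_force: 0.0
```

>>> carry_out --plan '[{"dx":40,"dy":35,"dz":-20,"twist":0,"fingers":1},{"dx":70,"dy":65,"dz":-20,"twist":0,"fingers":1},{"dx":100,"dy":95,"dz":-20,"twist":0,"fingers":1},{"dx":130,"dy":120,"dz":-20,"twist":0,"fingers":1},{"dx":160,"dy":140,"dz":-20,"twist":0,"fingers":1}]'

```text
clock: 8.37
eef_pos: [0.2894, 0.3376, 0.1875]
tool_rot: [-0.05, 0.999, 0.001, 0.001]
ft_force: [-0.4, 0.7, -0.1]
grip_width: -0.0
grasp_force: 0.0
```

```bash
python3 - <<'E'
from h import *
to((300,350,200,95))
wheel('top7.png',126)
im=cv2.imread('pics/top7.png')[165:285,190:340]
cv2.imwrite('pics/crop7.png',cv2.resize(im,None,fx=5,fy=5,interpolation=cv2.INTER_CUBIC))
E
```

```text
t 8.3667 p [289.4 337.6 187.5] yaw 95.7 j6 0.76 F [-0.4  0.7 -0.1] w -0.0
[-11.8  11.3 -12.5] twist 0.7
M angle (np.float64(21209.6875), np.float64(126.75)) 126.5 target 126.5
```

View pics/crop7.png

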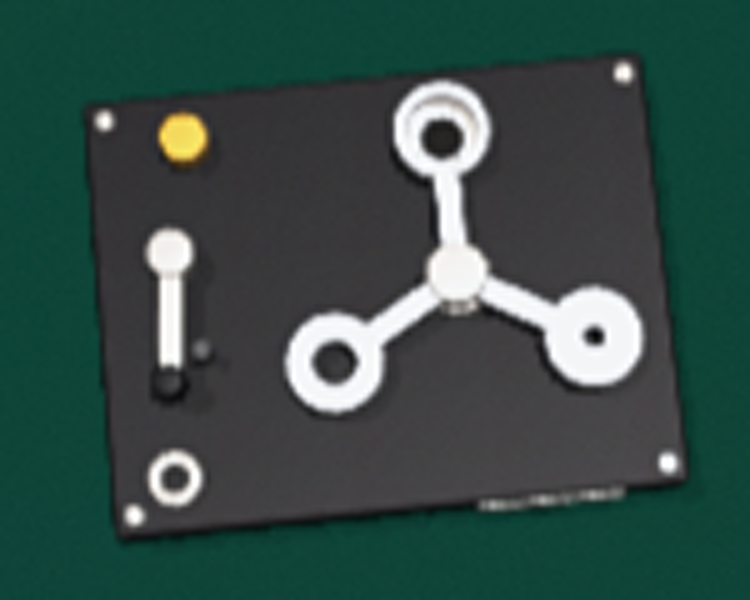

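The lever is short of home: its knob is at crop 170,383 and there is still a gap to the pin at 203,350. The wheel is set. I'll measure the lever angle.

```bash
python3 - <<'E'
from h import *
c=dict(np.load('pics/top7.png.npz'));k=cb(c,170,382,.1)*1000;p=cb(c,170,251,.09)*1000
v=(k-p)[:2];a=np.degrees(np.arctan2(v[1],v[0]))%360;print(k,p,a,np.linalg.norm(v))
for piv in (p[:2],(515.8,174)): print(np.degrees(np.arctan2(k[1]-piv[1],k[0]-piv[0]))%360)
to(w(179,38,50,(515.8,174),160),w(179,38,50,(515.8,174),74))
E
```

```text
[435.87355328 169.63461296 100.        ] [515.54276213 173.60048469  90.        ] 182.8497873358574 79.76785679210282
182.8497873358574
183.12624919761126
t 8.4167 p [282.6 340.3 187.2] yaw 96.2 j6 0.77 F [-4.6  0.4 -0.4] w -0.0001
[-169.2 -146.6   25.7] twist 7.2
[-169.7 -147.   111.7] twist 7.2
```

>>> carry_out --plan '[{"dx":-34,"dy":-29,"dz":5,"twist":0,"fingers":1},{"dx":-68,"dy":-59,"dz":10,"twist":0,"fingers":1},{"dx":-102,"dy":-88,"dz":15,"twist":0,"fingers":1},{"dx":-136,"dy":-118,"dz":20,"twist":0,"fingers":1},{"dx":-163,"dy":-142,"dz":25,"twist":0,"fingers":1}]'

```text
clock: 8.83
eef_pos: [0.4608, 0.2154, 0.1632]
tool_rot: [-0.05, 0.999, 0.0, 0.0]
ft_force: [0.6, 0.9, -0.5]
grip_width: 0.0003
grasp_force: 0.0
```

```bash
python3 - <<'E'
from h import *
to(w(186.5,36,50,(515.8,174),67),w(186.5,20,50,(515.8,174),67))
E
```

```text
t 8.8333 p [460.8 215.4 163.2] yaw 95.8 j6 0.34 F [ 0.6  0.9 -0.5] w 0.0003
[ -0.  -11.5  96.2] twist -0.7
[ -0.2 -27.5  96.2] twist -0.7
```

>>> carry_out --plan '[{"dx":0,"dy":0,"dz":35,"twist":0,"fingers":1},{"dx":0,"dy":0,"dz":70,"twist":0,"fingers":1},{"dx":0,"dy":0,"dz":95,"twist":0,"fingers":1},{"dx":0,"dy":0,"dz":95,"twist":0,"fingers":1},{"dx":0,"dy":0,"dz":95,"twist":0,"fingers":1}]'

```text
clock: 9.25
eef_pos: [0.4584, 0.2156, 0.067]
tool_rot: [-0.05, 0.999, -0.001, -0.002]
ft_force: [0.0, 0.1, -0.0]
grip_width: 0.0002
grasp_force: 0.0
```

```bash
python3 - <<'E'
from h import *
to(w(186.5,20,50,(515.8,174),67))
E
```

```text
t 9.25 p [458.4 215.6  67. ] yaw 95.7 j6 0.34 F [ 0.   0.1 -0. ] w 0.0002
[ -2.8 -27.8   0. ] twist -0.8
```

>>> carry_out --plan '[{"dx":-3,"dy":-10,"dz":0,"twist":-1,"fingers":1},{"dx":-3,"dy":-18,"dz":0,"twist":-1,"fingers":1},{"dx":-3,"dy":-24,"dz":0,"twist":-1,"fingers":1},{"dx":-3,"dy":-28,"dz":0,"twist":-1,"fingers":1},{"dx":-3,"dy":-28,"dz":0,"twist":-1,"fingers":1}]'

```text
clock: 9.67
eef_pos: [0.4664, 0.1904, 0.0698]
tool_rot: [-0.058, 0.998, 0.003, 0.001]
ft_force: [-1.5, 4.9, 2.5]
grip_width: -0.0001
grasp_force: 2.9
```

>>> carry_out --plan '[{"dx":0,"dy":-1,"dz":0,"twist":0,"fingers":1},{"dx":0,"dy":-2,"dz":0,"twist":0,"fingers":1},{"dx":0,"dy":-3,"dz":0,"twist":0,"fingers":1},{"dx":0,"dy":-3,"dz":0,"twist":0,"fingers":1},{"dx":0,"dy":-3,"dz":0,"twist":0,"fingers":1}]'

```text
clock: 10.08
eef_pos: [0.4663, 0.1901, 0.0699]
tool_rot: [-0.059, 0.998, 0.005, 0.001]
ft_force: [-2.9, 12.3, 2.0]
grip_width: -0.0
grasp_force: 6.0
```

The force rose to 12 N with no further motion, so the lever is at its stop. I back off and check.

>>> carry_out --plan '[{"dx":0,"dy":6,"dz":0,"twist":0,"fingers":1},{"dx":0,"dy":16,"dz":0,"twist":0,"fingers":1},{"dx":0,"dy":25,"dz":-15,"twist":0,"fingers":1},{"dx":0,"dy":28,"dz":-55,"twist":0,"fingers":1},{"dx":0,"dy":30,"dz":-95,"twist":0,"fingers":1}]'

```text
clock: 10.5
eef_pos: [0.4603, 0.2151, 0.1624]
tool_rot: [-0.058, 0.998, -0.001, -0.002]
ft_force: [0.5, 0.5, -0.1]
grip_width: -0.0001
grasp_force: 0.0
```

>>> carry_out --plan '[{"dx":40,"dy":35,"dz":-20,"twist":0,"fingers":1},{"dx":70,"dy":65,"dz":-20,"twist":0,"fingers":1},{"dx":100,"dy":95,"dz":-20,"twist":0,"fingers":1},{"dx":130,"dy":120,"dz":-20,"twist":0,"fingers":1},{"dx":160,"dy":140,"dz":-20,"twist":0,"fingers":1}]'

```text
clock: 10.92
eef_pos: [0.2925, 0.3335, 0.1836]
tool_rot: [-0.058, 0.998, 0.001, 0.001]
ft_force: [0.5, 1.0, 0.2]
grip_width: -0.0003
grasp_force: 0.0
```

```bash
python3 - <<'E'
from h import *
to()
wheel('top8.png',126)
im=cv2.imread('pics/top8.png')[165:285,190:340]
cv2.imwrite('pics/crop8.png',cv2.resize(im,None,fx=5,fy=5,interpolation=cv2.INTER_CUBIC))
E
```

```text
t 10.9167 p [292.5 333.5 183.6] yaw 96.6 j6 0.74 F [0.5 1.  0.2] w -0.0003
M angle (np.float64(21175.8125), np.float64(126.75)) 126.5 target 126.5
```

View pics/crop8.png

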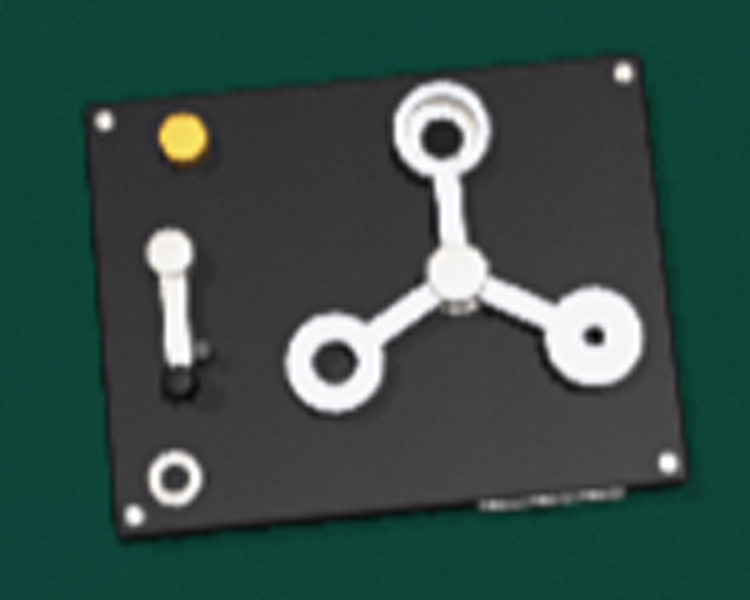

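The lever now lies against the pin (knob at crop 180,383), the hole is still over the mouth, and the plug and ring haven't moved. I let the arm settle, then hand in.

>>> carry_out --plan '[{"dx":0,"dy":0,"dz":0,"twist":0,"fingers":1},{"dx":0,"dy":0,"dz":0,"twist":0,"fingers":1},{"dx":0,"dy":0,"dz":0,"twist":0,"fingers":1},{"dx":0,"dy":0,"dz":0,"twist":0,"fingers":1},{"dx":0,"dy":0,"dz":0,"twist":0,"fingers":1}]'

```text
clock: 11.38
eef_pos: [0.2948, 0.3314, 0.1827]
tool_rot: [-0.057, 0.998, -0.0, 0.0]
ft_force: [-0.1, 0.2, 0.4]
grip_width: 0.0003
grasp_force: 0.0
```

```bash
python3 -c "
from h import *
print(job_done())"
```

```text
the job is handed in; nothing more can be done
None
```

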